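# Unscrew the left-hand spinner of a fan beside the budgie cage

### The arm

A 6-joint arm with a two-finger parallel gripper is mounted at the origin on the work surface. World frame = base frame: x ahead of the robot, y to its left, z up, the work surface at z = 0. Lengths are in m, angles in rad, forces in N, time in s.
With the tool pointing down it reaches from about 0.375 to 0.925 m from the base axis. Payload 5.7 kg.
Tool frame: the origin (TCP) lies at the very end of the fingers, on their centre line; the grasp point (between the pads) lies 19 mm behind it; z points along the fingers, y is the line along which they close (so a half turn about z gives the same grasp; the last joint's range is limited). The gripper opens to 85 mm and grips with 20 to 120 N. Pads are 22 mm wide; open, the fingers measure 114 mm over their backs; the gripper's body (76 mm by 85 mm) begins 54 mm behind the grasp point. The pads swing forward as they close: fully open they stand 13 mm farther back than shut.
Start: joints at [1.056, 0.359, 1.51, -0, 1.272, -0.115], TCP at [0.234, 0.553, 0.231] pointing down, gripper open.
Joint ranges: [-2.97, 2.97], [-1.01, 2.36], [0.21, 2.38], [-0.96, 4.11], [0.2, 2.71], [-2.98, 2.98]. Speed limits (rad/s): [2.39, 2.39, 3.14, 3.14, 3.14, 3.14].

### API

Orientations are given as a rotation vector (axis times angle).
In Python, from bench import env gives the robot as it stands.
- The arm moves only by the tool step_arm, never from a script. Its argument "increments" is a list of rows, each a list of 4 numbers: the shift along the world's x, y, z in a scale on which 1.0 is 0.75 m, then the turn about the world's z in normalised numbers (1 is 2 pi rad). A call has 1 to 20 rows; each row is the pose to reach, as a shift and turn from the pose commanded when the call began; what a row does not reach only later rows make up. A row lasts 1/8 s, in which the tool goes at most 62.5 mm and 10.7 degrees, less where a joint would pass 70% of its speed; a pose out of reach is approached as far as the arm can. A shift or turn number past 1, either way, is cut back to 1. A call with a gripper value outside its range is refused whole. "jaw" is the finger opening in m, from 0 to 0.0854, set as the call begins (left out, the last holds). The fingers move at their own pace and stop on an object; the grip force is fixed at half the most. Time passes only in rows, so rows that repeat a pose let the fingers close. It gives the time, the measured TCP pose, the force, the opening and the grip force at its end, in the units of the state.
- env.read_state(): the state, without advancing time (a new reading comes with each control period).
- env.read_camera(name): name is "scene" or "top" or "wrist"; returns the picture (420x560x3 uint8, red, green, blue); there is no depth.
- env.get_calibration(name): a dict with "mtx" (3x3 intrinsics, pixels), "dist_coeffs" ([k1, k2, p1, p2, k3] as OpenCV has them; the pictures are not rectified), "R" (3x3) and "t" (3): a world point X has camera coordinates R X + t. Camera axes: x right, y down, z forward; pixel columns grow to the right and rows downward; lengths in m; the calibration is good to about 2 mm. A picture is of the moment at which its call begins: read the wrist's pose just before it. get_calibration takes no time and is no camera call; for the wrist camera it gives the pose at the moment of the call.
- env.finish_job(): hands the job in; it is judged then, once.
Trained networks look in the newest picture that a camera, given by its name, has taken for a name from the list of things; names that differ only in an ending like _2 or _b are one class to them, and where a whole thing is asked for, a point or a joint stands for the part that bears it (a point fixed in the world has none). Each returns a list of dicts, best first, with "score" (0 to 1); they miss things now and then, are a little off and sometimes report something else, mostly with a low value. They report only what shows in the picture. A call takes as long as a camera call. They do not tell look-alikes from the thing itself.
- env.find_in(camera, target): "centre" ([column, row] as shares, 0 to 1, of the picture: columns of its width, rows of its height, amid what is visible of it).
- env.masks_of(camera, target): "mask" (420x560 bool, what is visible of it) and "centre" ([column, row] as shares, 0 to 1, of the picture: columns of its width, rows of its height, amid what is visible of it).
The state is a dict: "t": time; "joints": joint angles; "joint_velocities": joint speeds; "joint_efforts": joint torques, N m; "eef_pos": TCP position; "tool_rot": TCP orientation; "contact_force": force on the tool from outside, world axes, zero at the start; "torque": the same for the moment, N m; "opening": finger opening in m; "grasp_force": force on a finger pad.
Only numpy, scipy, OpenCV 4.12 (cv2) and the standard library are available. Lean on these libraries where they do the work, as an engineer would, in place of code of your own. Each camera call takes 0.05 s, during which the arm holds its last target. There are 200 camera calls.

### The job

The desk fan beside the budgie cage is full of feathers and its blade has to come off for washing: unscrew the black spinner cap from the middle of the blade, lift it off and stand it, open end down, in the aluminium dish, setting it down rather than dropping it. Fan spinners have a left-hand thread, so it loosens clockwise seen from above; make sure by feel that it is giving and running up the thread, and never force the plastic thread by turning it the tight way, pressing or pulling hard on it, driving it on past the end of its run, or tugging it off before the thread has let go. Leave the other things on the table where they are.

Things in the scene. Friction and masses are not known exactly. Their poses are not given: they have to be found in the camera images.
- spinner: Black fluted plastic spinner cap, round, 42 mm across, shallow dome, 36 mm high, 30 g, screwed on the fan's nose. Origin: centre of its open underside; z up its axis. Grip it across any diameter, fingertips 3 to 15 mm above the underside. The thread is harmed by more than 35 N between spinner and fan (the washer's push counted in).
- seat (a point): Point on the fan's axis, 176 mm up: where the spinner's underside sits (+-1.5 mm). Quick-release LEFT-hand thread: clockwise from above the spinner loosens and rises 3.25 mm per rad, axial play 0.8 mm; let go, it stays put. For the first 15 to 70 degrees a springy rubber washer below (2.5 N/mm) makes it drag, fading as it loosens; the tight way the drag grows to a hard stop.
- nose_top (a point): Top of the fan's threaded nose (29 mm across), 17 mm above the seat. Clockwise, the thread runs to a hard stop after 80 to 135 degrees, depending on how tight the spinner was; only over the last 10 degrees before that stop does it lift straight off. Both are to be found by feel: before that a light upward pull is resisted, at the stop the turning moment jumps (0.06 N m and up).
- fan: Desk fan on a tubular stand, fixed, head facing the ceiling, front guard off. Origin: on the table under its vertical axis. Hub 62 mm across, top 171 mm up; blades below 164 mm; open rear guard: hoop 242 mm across, top 163 mm up; tilt knobs at y = +-155 mm, up to 167 mm. A clothes peg clips a blade to the guard (up to 170 mm), so the rotor cannot turn.
- dish: Round shallow aluminium dish, loose, 132 mm across at the rim, 28 mm high, flat floor 100 mm across. Origin: centre of its underside; floor 4 mm above the origin.
- perch_cone: White ceramic perch cone, 54 mm across, 78 mm high. Bystander.
- bell_toy: Blue plastic bell toy, 48 mm across, 48 mm high. Bystander.
- feeder_tube: Transparent seed feeder tube with white ends, lying down, 180 mm long, 39 mm across. Bystander.
- seed_jar: Glass seed jar with a steel lid, 72 mm across, 100 mm high. Bystander.
- tea_glass: Small tea glass, 56 mm across, 85 mm high. Bystander.
- dust_brush: Dusting brush lying flat, about 200 mm long. Bystander.
- screwdriver: Screwdriver lying flat, about 200 mm long. Bystander.
Not all that is in view belongs to the job. Several things look just like the dish: the one meant starts farthest from the robot's base. What is shaped like the spinner but white is not meant.

How it is judged:
By the outcome, as a careful person would: the job done as asked, in the order asked, and still so for the second after the job is handed in, with the robot touching nothing.
It also fails if it takes over 69 s, if anything falls off the work surface, if the arm or the gripper's body presses on something with over 40 N, if the wrist force passes 120 N, or if a joint passes its speed limit or range.

## Working session

There is one attempt and no reset: what is moved stays moved. The work goes in short steps, Python scripts to look and compute and a tool call to move; the robot and the scene stay as the last step left them, time stands still between calls to the robot, and variables do not carry over. Pictures are saved under pics/ and viewed, at most 10 in all, crops included, and the job is handed in when it is done.

Besides the shell and the picture viewer there is one more tool, called after "Emit:" by a JSON object that holds its "fn" and its "kwargs". step_arm: Moves the arm, as the interface text tells. Its arguments: {"type":"object","properties":{"increments":{"type":"array","items":{"type":"array","items":{"type":"number"}}},"jaw":{"type":"number"}},"required":["increments"]}

```bash
mkdir -p pics; python3 - <<'E'
from bench import env
import cv2,numpy as np
for n in("scene","top"):
    im=env.read_camera(n); cv2.imwrite(f"pics/{n}0.png",im[...,::-1])
    for t in("spinner","dish","fan"):
        print(n,t,[(round(d["score"],2),np.round(np.array(d["centre"])*[560,420],1).tolist()) for d in env.find_in(n,t)])
    c=env.get_calibration(n);print(c)
s=env.read_state();print(s)
E
```

```text
scene spinner [(0.53, [223.6, 205.2]), (0.52, [213.2, 206.1]), (0.21, [345.8, 284.3])]
scene dish [(0.58, [323.1, 151.0]), (0.55, [347.8, 207.0])]
scene fan [(0.69, [227.2, 238.1]), (0.22, [363.8, 171.2])]
{'mtx': array([[415.41941782,   0.        , 277.01836885],
       [  0.        , 415.41941782, 203.54644155],
       [  0.        ,   0.        ,   1.        ]]), 'dist_coeffs': array([-0.07533009,  0.        ,  0.        ,  0.        ,  0.        ]), 'R': array([[ 0.52255272,  0.85255881,  0.00906294],
       [ 0.53401756, -0.31898814, -0.78298902],
       [-0.66465322,  0.41399281, -0.6219695 ]]), 't': array([-0.31361294, -0.18404661,  1.47022461])}
top spinner [(0.84, [353.4, 186.5]), (0.77, [325.1, 274.1])]
top dish [(0.93, [197.2, 201.9]), (0.6, [146.8, 313.3]), (0.19, [351.2, 191.2])]
top fan [(0.84, [352.8, 191.9])]
{'mtx': array([[480.38225585,   0.        , 290.8224646 ],
       [  0.        , 480.38225585, 202.86932295],
       [  0.        ,   0.        ,   1.        ]]), 'dist_coeffs': array([-0.00081375,  0.        ,  0.        ,  0.        ,  0.        ]), 'R': array(
[... 216 characters left out ...]
798805])}
{'t': 0.4, 'joints': array([ 1.05590347e+00,  3.58930944e-01,  1.51054865e+00, -1.06864646e-05,
        1.27251541e+00, -1.15105492e-01]), 'joint_velocities': array([ 0.00012516, -0.00123989, -0.00272846,  0.00031707, -0.00087337,
       -0.00190047]), 'joint_efforts': array([-7.33554862e-04, -5.27013659e+01, -2.78619021e+01, -3.44326399e-04,
        5.87801740e-03, -1.14730548e-05]), 'eef_pos': array([0.23348214, 0.55256566, 0.23113206]), 'tool_rot': array([-6.23783079e-01, -3.07892457e+00,  6.05861375e-04]), 'contact_force': array([ 0.78757099, -0.23539123, -0.61209827]), 'torque': array([-0.00675725, -0.03619146, -0.0277255 ]), 'grasp_force': 0.0, 'opening': 0.08546212886257255}
```

View pics/top0.png

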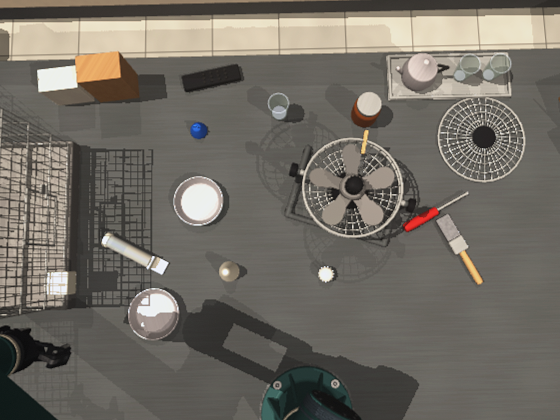

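View pics/scene0.png

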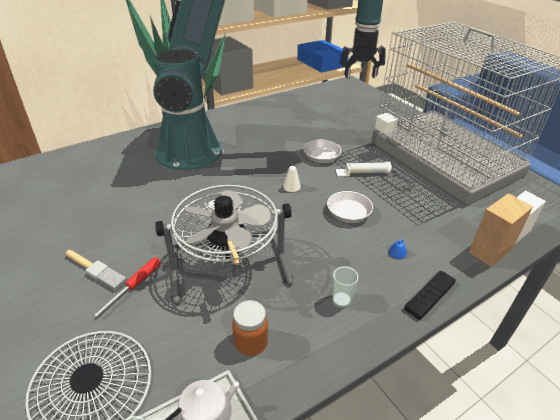

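The top view shows the black spinner on the fan at about (353,186). There are two dishes, at (198,201) and (153,314), and a white decoy at (326,274). The guard, clothes peg (366,140) and tilt knobs are around the fan.

```bash
cat > h.py <<'E'
from bench import env
import cv2,numpy as np
def ray(n,px,z,c=None):
    c=c or env.get_calibration(n)
    u=cv2.undistortPoints(np.array([[px]],float),c["mtx"],c["dist_coeffs"])[0,0]
    o=-c["R"].T@c["t"]; d=c["R"].T@np.array([u[0],u[1],1]); return o+d*(z-o[2])/d[2]
def proj(n,X,c=None):
    c=c or env.get_calibration(n)
    return cv2.projectPoints(np.array(X,float).reshape(-1,3),cv2.Rodrigues(c["R"])[0],c["t"],c["mtx"],c["dist_coeffs"])[0][:,0]
E
python3 - <<'E'
from h import *
top=env.read_camera("top")
for t,z in(("spinner",.20),("dish",.028),("fan",.163)):
    for d in env.masks_of("top",t):
        m=d["mask"].astype(np.uint8)
        ct=max(cv2.findContours(m,0,2)[0],key=len)
        (cx,cy),r=cv2.minEnclosingCircle(ct)
        M=np.argwhere(m).mean(0)[::-1]
        print(t,round(d["score"],2),m.sum(),M.round(1),(round(cx,1),round(cy,1),round(r,1)),ray("top",M,z).round(4),ray("top",(cx,cy),z).round(4))
sc=env.read_camera("scene")
g=cv2.cvtColor(top,cv2.COLOR_RGB2GRAY)
crop=cv2.resize(top[130:245,290:420],None,fx=5,fy=5,interpolation=cv2.INTER_CUBIC)
cv2.imwrite("pics/c1.png",crop[...,::-1])
for d in env.masks_of("scene","spinner"):
    m=d["mask"];ys,xs=np.where(m);print("scene",round(d["score"],2),m.sum(),xs.min(),xs.max(),ys.min(),ys.max(),xs.mean(),ys.mean())
E
```

```text
spinner 0.84 268 [353.4 184.1] (353.0, 184.0, 9.5) [ 0.5608 -0.1166  0.2   ] [ 0.561  -0.1157  0.2   ]
spinner 0.44 167 [324.9 273.3] (325.0, 273.3, 7.3) [ 0.359  -0.0441  0.2   ] [ 0.359  -0.0442  0.2   ]
dish 0.77 1924 [197.5 199.8] (197.5, 199.9, 25.2) [0.5562 0.2756 0.028 ] [0.5559 0.2757 0.028 ]
dish 0.56 803 [365.6 109.3] (367.0, 110.0, 18.0) [ 0.7927 -0.1817  0.028 ] [ 0.7906 -0.1854  0.028 ]
fan 0.82 7099 [349.2 189.4] (348.2, 194.3, 67.5) [ 0.554  -0.1111  0.163 ] [ 0.5422 -0.1083  0.163 ]
fan 0.7 195 [197.7 130.1] (197.5, 130.2, 8.0) [0.7079 0.249  0.163 ] [0.7079 0.2494 0.163 ]
scene 0.71 322 214 233 195 215 223.48136645962734 205.2173913043478
scene 0.52 7 211 212 206 209 211.42857142857142 207.71428571428572
```

View pics/c1.png

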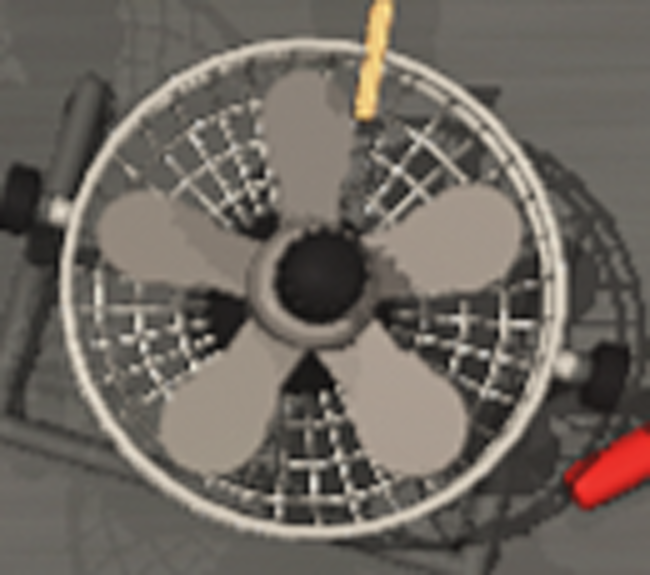

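Units first: shifts go in shares of 0.75 m and turns go in shares of 2 pi rad. So -0.669 m is -0.892, -0.46 m is -0.6133.

Emit:
{"fn": "step_arm", "kwargs": {"increments": [[0.0133,-0.0267,0.0267,0],[0.04,-0.08,0.0533,0],[0.0667,-0.1333,0.08,0],[0.0933,-0.1933,0.08,0],[0.12,-0.2533,0.08,0],[0.1467,-0.3133,0.08,0],[0.18,-0.3733,0.08,0],[0.2133,-0.4333,0.08,0],[0.24,-0.4933,0.08,0],[0.2667,-0.5533,0.08,0],[0.3,-0.6133,0.08,0],[0.3333,-0.6733,0.08,0],[0.36,-0.7333,0.08,0],[0.3867,-0.7933,0.08,0],[0.4133,-0.8533,0.08,0],[0.4293,-0.8827,0.08,0],[0.436,-0.892,0.08,0],[0.436,-0.892,0.08,0]]}}

```text
t: 2.95
eef_pos: [0.5603, -0.1155, 0.2911]
tool_rot: [-0.623, -3.078, -0.001]
contact_force: [0.2, -0.2, -0.2]
opening: 0.0857
grasp_force: 0.0
```

```bash
python3 - <<'E'
from h import *
print("hoop",ray("top",(352.8,187.6),.163))
s=env.read_state();print(s["t"],s["eef_pos"],s["joints"].round(3),s["contact_force"],s["torque"])
c=env.get_calibration("wrist")
w=env.read_camera("wrist");cv2.imwrite("pics/w1.png",w[...,::-1])
for d in env.masks_of("wrist","spinner"):
    ys,xs=np.where(d["mask"]);print(round(d["score"],2),len(xs),xs.min(),xs.max(),ys.min(),ys.max())
print(-c["R"].T@c["t"])
for z in(.176,.2,.212):print(z,proj("wrist",[.5608,-.1166,z],c))
E
```

```text
hoop [ 0.55817686 -0.11985832  0.163     ]
2.95 [ 0.56032083 -0.11554948  0.29109711] [-0.324  0.271  1.489  0.     1.383 -1.496] [ 0.24450352 -0.24464514 -0.16347825] [ 0.01088508 -0.022699   -0.00771207]
0.75 2217 252 303 184 241
0.72 298 243 273 0 12
[ 0.48481345 -0.0848305   0.4344927 ]
0.176 [[282.12675224 203.25997866]]
0.2 [[282.16070069 212.31591048]]
0.212 [[282.18012217 217.4949657 ]]
```

View pics/w1.png

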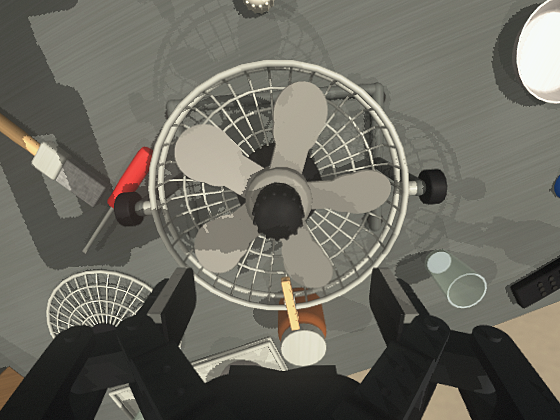

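The wrist view shows the spinner at cols 252–303, rows 184–241, slightly off the assumed position. I'll fit a cylinder silhouette in all the views.

```bash
python3 - <<'E'
from h import *
from scipy.optimize import least_squares
a=np.linspace(0,2*np.pi,60)
def cyl(x,y):
    return np.concatenate([np.c_[x+r*np.cos(a),y+r*np.sin(a),0*a+z] for r,z in((.021,.176),(.021,.200),(.017,.208),(.008,.212))])
B={}
for n in("wrist","top","scene"):
    env.read_camera(n);c=env.get_calibration(n)
    m=env.masks_of(n,"spinner")
    m=max(m,key=lambda d:d["mask"].sum())["mask"] if n!="top" else m[0]["mask"]
    B[n]=(m,c)
def f(p,names):
    o=[]
    for n in names:
        m,c=B[n];P=proj(n,cyl(*p),c);ys,xs=np.where(m)
        im=np.zeros(m.shape,np.uint8);k=(P.min(0)+P.max(0))/2
        b=np.array([xs.min()+xs.max(),ys.min()+ys.max()])/2
        s=np.linalg.norm(P.max(0)-P.min(0));o+=list((k-b)/s*.06)
    return o
for N in(["wrist"],["top"],["scene"],["wrist","top","scene"]):
    r=least_squares(f,[.56,-.117],args=(N,),diff_step=1e-3);print(N,r.x.round(4),np.array(r.fun).round(4))
# dish via wrist/scene
m=[d for d in env.masks_of("scene","dish")]
for d in m:
    M=np.argwhere(d["mask"]).mean(0)[::-1];print("dish scene",d["score"],M,ray("scene",M,.02))
print("dish other top",ray("top",(153.5,314),.028))
E
```

```text
Traceback (most recent call last):
IndexError: list index out of range
```

```bash
python3 - <<'E'
from h import *
from scipy.optimize import least_squares
a=np.linspace(0,2*np.pi,60)
def cyl(x,y):
    return np.concatenate([np.c_[x+r*np.cos(a),y+r*np.sin(a),0*a+z] for r,z in((.021,.176),(.021,.200),(.017,.208),(.008,.212))])
C={n:env.get_calibration(n) for n in("wrist","top","scene")}
# measured bbox centres from the earlier masks
B={"wrist":(277.5,212.5),"top":(353.2,184.0),"scene":(223.5,205)}
def f(p,N):
    o=[]
    for n in N:
        P=proj(n,cyl(*p),C[n]);s=np.linalg.norm(P.max(0)-P.min(0))
        o+=list(((P.min(0)+P.max(0))/2-B[n])/s*.06)
    return o
for N in(["wrist"],["top"],["scene"],["wrist","top","scene"]):
    r=least_squares(f,[.56,-.117],args=(N,),diff_step=1e-3);print(N,r.x.round(4),np.array(r.fun).round(4))
for n in C:
    P=proj(n,cyl(*r.x),C[n]);print(n,P.min(0).round(),P.max(0).round())
env.read_camera("scene")
for d in env.masks_of("scene","dish"):
    M=np.argwhere(d["mask"]).mean(0)[::-1];print("dish scene",d["score"],M,ray("scene",M,.02))
print("dish other top",ray("top",(153.5,314),.028))
E
```

```text
['wrist'] [ 0.563  -0.1215] [0. 0.]
['top'] [ 0.5627 -0.1175] [ 0. -0.]
['scene'] [ 0.5593 -0.1178] [-0.  0.]
['wrist', 'top', 'scene'] [ 0.5622 -0.1192] [ 0.0018 -0.0014  0.0016  0.0004  0.      0.0019]
wrist [254. 183.] [306. 239.]
top [344. 174.] [364. 194.]
scene [214. 195.] [233. 217.]
dish scene 0.95 [321.34157651 150.44204019] [0.25982127 0.38978688 0.02      ]
dish scene 0.8 [349.30384272 206.43699732] [0.55364355 0.27448046 0.02      ]
dish other top [0.2616999  0.38993424 0.028     ]
```

In the tool's units: -0.107 m is -0.1427, -0.0035 m is -0.0047.

Emit:
{"fn": "step_arm", "kwargs": {"increments": [[0.002,-0.0047,-0.0133,0],[0.002,-0.0047,-0.04,0],[0.002,-0.0047,-0.0733,0],[0.002,-0.0047,-0.1,0],[0.002,-0.0047,-0.12,0],[0.002,-0.0047,-0.1333,0],[0.002,-0.0047,-0.14,0],[0.002,-0.0047,-0.1427,0],[0.002,-0.0047,-0.1427,0]], "jaw": 0.06}}

```text
t: 4.47
eef_pos: [0.5623, -0.1199, 0.1847]
tool_rot: [0.624, 3.078, -0.0]
contact_force: [-0.1, 0.4, -0.1]
opening: 0.06
grasp_force: 0.0
```

Emit:
{"fn": "step_arm", "kwargs": {"increments": [[0,0,0,0],[0,0,0,0],[0,0,0,0]], "jaw": 0.047}}

```text
t: 4.85
eef_pos: [0.5621, -0.1198, 0.1845]
tool_rot: [0.624, 3.079, -0.0]
contact_force: [0.5, -0.0, -1.1]
opening: 0.0468
grasp_force: 0.0
```

```bash
python3 - <<'E'
from h import *
s=env.read_state();print(s["t"],s["eef_pos"],s["contact_force"],s["torque"],s["opening"])
w=env.read_camera("wrist");cv2.imwrite("pics/w2.png",w[...,::-1])
E
```

```text
4.85 [ 0.56212216 -0.11984333  0.18445922] [ 0.50068537 -0.00790434 -1.11819617] [-0.0265327  -0.00362734 -0.01720281] 0.04679376141249646
```

View pics/w2.png

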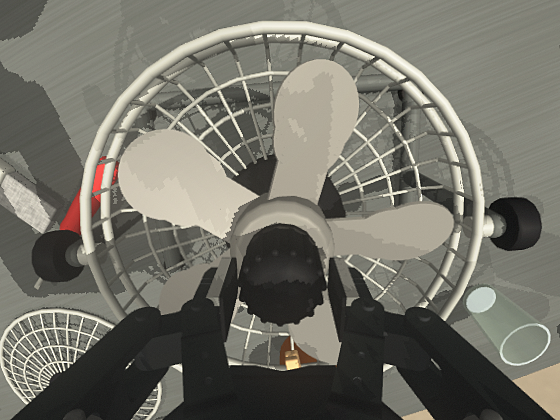

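The fingers straddle the spinner (cols 238–328), roughly centred. I'll close in small steps and watch for a side force.

Emit:
{"fn": "step_arm", "kwargs": {"increments": [[0,0,0,0],[0,0,0,0]], "jaw": 0.0445}}

```text
t: 5.15
eef_pos: [0.562, -0.1198, 0.1842]
tool_rot: [-0.624, -3.079, 0.0]
contact_force: [-0.5, -0.0, -0.2]
opening: 0.0444
grasp_force: 0.0
```

Emit:
{"fn": "step_arm", "kwargs": {"increments": [[0,0,0,0],[0,0,0,0]], "jaw": 0.043}}

```text
t: 5.4
eef_pos: [0.562, -0.1198, 0.1842]
tool_rot: [-0.624, -3.079, 0.0]
contact_force: [0.1, 0.4, 0.0]
opening: 0.0431
grasp_force: 0.0
```

Emit:
{"fn": "step_arm", "kwargs": {"increments": [[0,0,0,0],[0,0,0,0],[0,0,0,0]], "jaw": 0.035}}

```text
t: 5.78
eef_pos: [0.562, -0.12, 0.1845]
tool_rot: [0.624, 3.079, -0.001]
contact_force: [-1.3, -0.9, 4.4]
opening: 0.0398
grasp_force: 59.9
```

```bash
cat > s.py <<'E'
from bench import env
s=env.read_state();print(round(s["t"],2),s["eef_pos"].round(4),"F",s["contact_force"].round(2),"T",s["torque"].round(4),"op",round(s["opening"],4),"g",s["grasp_force"],"j",s["joints"].round(2))
E
python3 s.py
```

```text
5.78 [ 0.562  -0.12    0.1845] F [-1.32 -0.92  4.39] T [-0.094   0.2744 -0.0141] op 0.0398 g 59.93729176890156 j [-0.33  0.37  1.62 -0.    1.15 -1.5 ]
```

In the tool's units: 0.0003 m is 0.0004, 0.0002 m is 0.0003, -0.05 rad is -0.008.

Emit:
{"fn": "step_arm", "kwargs": {"increments": [[0,0,0.0003,-0.008],[0,0,0.0004,-0.0159],[0,0,0.0004,-0.0159]]}}

```text
t: 6.15
eef_pos: [0.5625, -0.12, 0.1849]
tool_rot: [0.776, 3.043, -0.0]
contact_force: [-0.6, -0.0, 3.9]
opening: 0.0397
grasp_force: 59.9
```

```bash
python3 s.py
```

```text
6.15 [ 0.5625 -0.12    0.1849] F [-0.6  -0.05  3.91] T [-0.0975  0.1091 -0.091 ] op 0.0397 g 59.92951684283071 j [-0.33  0.37  1.62 -0.    1.15 -1.4 ]
```

In the tool's units: 0.0003 m is 0.0004, 0.0002 m is 0.0003, -0.05 rad is -0.008.

Emit:
{"fn": "step_arm", "kwargs": {"increments": [[0,0,0.0003,-0.008],[0,0,0.0004,-0.0159],[0,0,0.0004,-0.0159]]}}

```text
t: 6.52
eef_pos: [0.5626, -0.12, 0.1852]
tool_rot: [0.926, 3.001, -0.0]
contact_force: [0.5, -1.0, 4.4]
opening: 0.0397
grasp_force: 59.9
```

```bash
python3 s.py; python3 -c "
from bench import env
env.read_camera('top')"; python3 s.py
```

```text
6.53 [ 0.5626 -0.12    0.1852] F [ 0.47 -0.98  4.4 ] T [-0.1465 -0.0125 -0.1225] op 0.0397 g 59.91350192045047 j [-0.33  0.37  1.62 -0.    1.15 -1.3 ]
6.58 [ 0.5626 -0.1201  0.1851] F [ 1.1  -0.69  3.92] T [-0.1975 -0.0758  0.0094] op 0.0399 g 59.91562188633907 j [-0.33  0.37  1.62 -0.    1.15 -1.3 ]
```

```bash
cat > s.py <<'E'
from bench import env
import numpy as np,cv2,sys
F=[];T=[]
for i in range(4):
    s=env.read_state();F.append(s["contact_force"]);T.append(s["torque"]);w=env.read_camera("wrist")
if len(sys.argv)>1: cv2.imwrite(f"pics/{sys.argv[1]}.png",w[...,::-1])
print(round(s["t"],2),s["eef_pos"].round(4),"F",np.mean(F,0).round(2),"T",np.mean(T,0).round(3),"Tz",np.array(T)[:,2].round(3),"op",round(s["opening"],4),"j6",s["joints"][5].round(3))
E
python3 s.py k1
```

```text
6.72 [ 0.5625 -0.1201  0.1851] F [ 1.01 -0.88  3.71] T [-0.195 -0.101 -0.037] Tz [ 0.009 -0.079 -0.035 -0.044] op 0.0397 j6 -1.302
```

In the tool's units: 0.0007 m is 0.0009, 0.0005 m is 0.0007, -0.2 rad is -0.0318.

Emit:
{"fn": "step_arm", "kwargs": {"increments": [[0,0,0.0003,-0.008],[0,0,0.0004,-0.0159],[0,0,0.0007,-0.0239],[0,0,0.0009,-0.0318],[0,0,0.0009,-0.0318]]}}

```text
t: 7.4
eef_pos: [0.5619, -0.1197, 0.1855]
tool_rot: [-1.222, -2.894, -0.0]
contact_force: [-0.4, -0.8, 3.8]
opening: 0.0399
grasp_force: 59.9
```

```bash
python3 s.py k2; python3 -c "
import cv2,numpy as np
a=cv2.imread('pics/k1.png');b=cv2.imread('pics/k2.png')
cv2.imwrite('pics/cmp.png',np.hstack([cv2.resize(x[190:340,210:360],None,fx=2.6,fy=2.6,interpolation=2) for x in(a,b)])*1)"
```

```text
7.55 [ 0.5619 -0.1197  0.1855] F [-0.1  -0.39  4.25] T [-0.071  0.021 -0.047] Tz [-0.059 -0.05  -0.037 -0.041] op 0.0403 j6 -1.102
```

View pics/cmp.png

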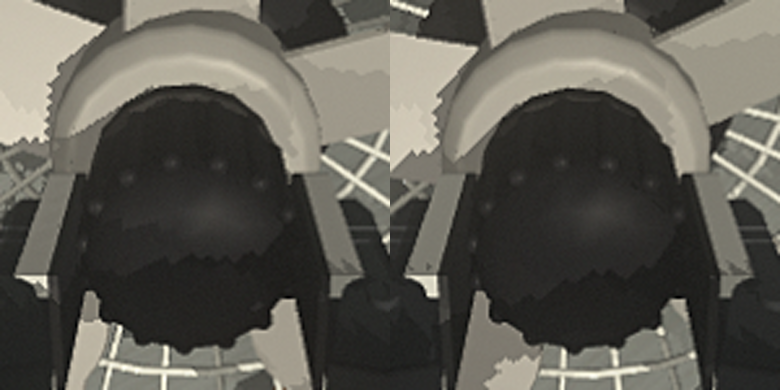

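The dots on the dome stay put relative to the fingers while the blades shift behind it. So the spinner turns with the gripper, and the force stays light.

In the tool's units: 0.0013 m is 0.0017, 0.001 m is 0.0013, -0.4 rad is -0.0637.

Emit:
{"fn": "step_arm", "kwargs": {"increments": [[0,0,0.0004,-0.0127],[0,0,0.0007,-0.0255],[0,0,0.0011,-0.0382],[0,0,0.0013,-0.0509],[0,0,0.0017,-0.0637],[0,0,0.0017,-0.0637]]}}

```text
t: 8.35
eef_pos: [0.5617, -0.1196, 0.1865]
tool_rot: [-1.772, -2.593, 0.0]
contact_force: [-0.2, 0.4, 2.8]
opening: 0.0399
grasp_force: 60.0
```

```bash
python3 s.py
```

```text
8.5 [ 0.5617 -0.1197  0.1866] F [-0.22  0.21  2.27] T [ 0.043  0.053 -0.02 ] Tz [-0.03  -0.038  0.018 -0.029] op 0.0404 j6 -0.703
```

In the tool's units: 0.0013 m is 0.0017, 0.001 m is 0.0013, -0.4 rad is -0.0637.

Emit:
{"fn": "step_arm", "kwargs": {"increments": [[0,0,0.0004,-0.0127],[0,0,0.0007,-0.0255],[0,0,0.0011,-0.0382],[0,0,0.0013,-0.0509],[0,0,0.0017,-0.0637],[0,0,0.0017,-0.0637]]}}

```text
t: 9.3
eef_pos: [0.5617, -0.1198, 0.1878]
tool_rot: [-2.251, -2.19, 0.001]
contact_force: [0.2, -0.0, -0.4]
opening: 0.0396
grasp_force: 60.3
```

```bash
python3 s.py
```

```text
9.45 [ 0.5618 -0.1198  0.1879] F [-0.21  0.23 -0.48] T [-0.029  0.015  0.007] Tz [-0.022 -0.043  0.069  0.026] op 0.0399 j6 -0.303
```

In the tool's units: 0.0008 m is 0.0011, 0.0006 m is 0.0008, -0.05 rad is -0.008.

Emit:
{"fn": "step_arm", "kwargs": {"increments": [[0,0,0.0004,-0.008],[0,0,0.0008,-0.0159],[0,0,0.0011,-0.0239],[0,0,0.0011,-0.0239]]}}

```text
t: 10.0
eef_pos: [0.5617, -0.1199, 0.1887]
tool_rot: [-2.41, -2.015, 0.001]
contact_force: [0.3, -0.1, -1.7]
opening: 0.0398
grasp_force: 60.5
```

```bash
python3 s.py
```

```text
10.15 [ 0.5618 -0.1199  0.1887] F [-0.38 -0.55 -2.03] T [-0.098  0.047  0.008] Tz [ 0.001  0.044  0.004 -0.016] op 0.0397 j6 -0.152
```

In the tool's units: 0.0004 m is 0.0005.

Emit:
{"fn": "step_arm", "kwargs": {"increments": [[0,0,0.0005,0],[0,0,0.0005,0],[0,0,0.0005,0]]}}

```text
t: 10.58
eef_pos: [0.5618, -0.1199, 0.1891]
tool_rot: [-2.411, -2.014, 0.001]
contact_force: [-0.0, -1.6, -4.8]
opening: 0.0397
grasp_force: 60.9
```

```bash
python3 s.py
```

```text
10.72 [ 0.5618 -0.1199  0.1891] F [-0.41 -1.82 -5.64] T [-0.263  0.092 -0.031] Tz [-0.007 -0.028 -0.002 -0.086] op 0.0402 j6 -0.151
```

A light upward pull is resisted at about 9 N/mm, so the thread is still engaged. I'll go on in small turns with this light bias.

In the tool's units: 0.0003 m is 0.0004, 0.0002 m is 0.0003, -0.06 rad is -0.0095.

Emit:
{"fn": "step_arm", "kwargs": {"increments": [[0,0,0.0001,-0.0048],[0,0,0.0003,-0.0095],[0,0,0.0004,-0.0159],[0,0,0.0004,-0.0159]]}}

```text
t: 11.28
eef_pos: [0.5618, -0.1199, 0.1895]
tool_rot: [-2.509, -1.89, 0.001]
contact_force: [-0.6, -3.3, -6.4]
opening: 0.0398
grasp_force: 61.2
```

```bash
python3 s.py
```

```text
11.43 [ 0.5618 -0.1199  0.1896] F [-0.88 -2.55 -5.95] T [-0.343  0.167 -0.041] Tz [-0.047 -0.02  -0.047 -0.051] op 0.0398 j6 -0.052
```

In the tool's units: 0.0003 m is 0.0004, 0.0002 m is 0.0003, -0.1 rad is -0.0159.

Emit:
{"fn": "step_arm", "kwargs": {"increments": [[0,0,0.0001,-0.0048],[0,0,0.0003,-0.0095],[0,0,0.0004,-0.0159],[0,0,0.0004,-0.0159]]}}

```text
t: 11.98
eef_pos: [0.5619, -0.1199, 0.19]
tool_rot: [-2.6, -1.763, 0.0]
contact_force: [-0.9, -3.2, -7.6]
opening: 0.0397
grasp_force: 61.2
```

```bash
python3 s.py
```

```text
12.12 [ 0.5619 -0.1199  0.19  ] F [-1.23 -3.16 -7.59] T [-0.496  0.183 -0.005] Tz [ 0.014  0.04  -0.05  -0.023] op 0.04 j6 0.048
```

In the tool's units: 0.0002 m is 0.0003, 0.0001 m is 0.0001, -0.1 rad is -0.0159.

Emit:
{"fn": "step_arm", "kwargs": {"increments": [[0,0,0.0001,-0.0048],[0,0,0.0001,-0.0095],[0,0,0.0003,-0.0159],[0,0,0.0003,-0.0159]]}}

```text
t: 12.68
eef_pos: [0.5618, -0.1199, 0.1901]
tool_rot: [-2.685, -1.63, 0.001]
contact_force: [-2.1, -3.0, -7.3]
opening: 0.0401
grasp_force: 61.3
```

```bash
python3 s.py
```

```text
12.82 [ 0.5618 -0.1199  0.1902] F [-2.02 -3.46 -7.17] T [-0.652  0.327  0.007] Tz [-0.015  0.037 -0.013  0.017] op 0.0401 j6 0.148
```

In the tool's units: 0.0003 m is 0.0004, 0.0002 m is 0.0003, -0.08 rad is -0.0127.

Emit:
{"fn": "step_arm", "kwargs": {"increments": [[0,0,0.0001,-0.0048],[0,0,0.0003,-0.0095],[0,0,0.0004,-0.0127],[0,0,0.0004,-0.0127]]}}

```text
t: 13.38
eef_pos: [0.5619, -0.1199, 0.1904]
tool_rot: [-2.749, -1.521, 0.001]
contact_force: [-2.8, -3.7, -7.0]
opening: 0.04
grasp_force: 61.3
```

```bash
python3 s.py
```

```text
13.53 [ 0.5618 -0.12    0.1904] F [-2.64 -4.13 -6.74] T [-0.71   0.42  -0.032] Tz [-0.025 -0.034 -0.044 -0.024] op 0.0399 j6 0.23
```

In the tool's units: -0.0005 m is -0.0007, -0.0003 m is -0.0004, -0.08 rad is -0.0127.

Emit:
{"fn": "step_arm", "kwargs": {"increments": [[-0.0003,-0.0004,0.0001,-0.0048],[-0.0004,-0.0007,0.0003,-0.0095],[-0.0004,-0.0007,0.0003,-0.0127],[-0.0004,-0.0007,0.0003,-0.0127]]}}

```text
t: 14.08
eef_pos: [0.5618, -0.1202, 0.1908]
tool_rot: [-2.807, -1.411, -0.0]
contact_force: [-2.3, -2.7, -5.5]
opening: 0.0398
grasp_force: 61.3
```

```bash
python3 s.py
```

```text
14.22 [ 0.5618 -0.1202  0.1908] F [-2.05 -2.45 -5.  ] T [-0.406  0.311  0.008] Tz [ 0.045 -0.001 -0.03   0.017] op 0.0399 j6 0.308
```

In the tool's units: 0.0003 m is 0.0004, 0.0002 m is 0.0003, -0.03 rad is -0.0048.

Emit:
{"fn": "step_arm", "kwargs": {"increments": [[0,0,0.0001,-0.0048],[0,0,0.0003,-0.0095],[0,0,0.0004,-0.0127],[0,0,0.0004,-0.0127]]}}

```text
t: 14.78
eef_pos: [0.5618, -0.1203, 0.1911]
tool_rot: [-2.861, -1.297, -0.0]
contact_force: [-0.7, -1.9, -4.0]
opening: 0.0401
grasp_force: 61.3
```

```bash
python3 s.py
```

```text
14.93 [ 0.5618 -0.1202  0.191 ] F [-1.48 -1.65 -4.18] T [-0.272  0.267  0.034] Tz [0.042 0.001 0.068 0.025] op 0.0396 j6 0.388
```

In the tool's units: 0.0005 m is 0.0007, 0.0002 m is 0.0003.

Emit:
{"fn": "step_arm", "kwargs": {"increments": [[0,0,0.0003,0],[0,0,0.0007,0],[0,0,0.0007,0]]}}

```text
t: 15.35
eef_pos: [0.5616, -0.1203, 0.1913]
tool_rot: [-2.861, -1.298, 0.0]
contact_force: [-2.1, -2.0, -5.5]
opening: 0.0398
grasp_force: 61.3
```

```bash
python3 s.py
```

```text
15.5 [ 0.5617 -0.1203  0.1913] F [-1.24 -1.39 -6.21] T [-0.24   0.177  0.007] Tz [-0.018  0.05  -0.007  0.003] op 0.0398 j6 0.388
```

In the tool's units: 0.0002 m is 0.0003, 0.0001 m is 0.0001, -0.06 rad is -0.0095.

Emit:
{"fn": "step_arm", "kwargs": {"increments": [[0,0,0.0001,-0.0048],[0,0,0.0003,-0.0095],[0,0,0.0003,-0.0095]]}}

```text
t: 15.92
eef_pos: [0.5615, -0.1201, 0.1918]
tool_rot: [-2.898, -1.21, 0.0]
contact_force: [-2.2, -0.6, -4.8]
opening: 0.0398
grasp_force: 61.4
```

```bash
python3 s.py
```

```text
16.07 [ 0.5615 -0.1201  0.1918] F [-2.56 -0.03 -3.65] T [ 0.006  0.42  -0.033] Tz [-0.043 -0.024 -0.008 -0.056] op 0.04 j6 0.448
```

In the tool's units: 0.0006 m is 0.0008, 0.0003 m is 0.0004.

Emit:
{"fn": "step_arm", "kwargs": {"increments": [[0,0,0.0004,0],[0,0,0.0008,0],[0,0,0.0008,0]]}}

```text
t: 16.5
eef_pos: [0.5615, -0.1201, 0.1921]
tool_rot: [-2.898, -1.211, 0.001]
contact_force: [-3.5, 0.8, -4.6]
opening: 0.0397
grasp_force: 61.4
```

```bash
python3 s.py
```

```text
16.65 [ 0.5615 -0.1202  0.1921] F [-3.33  0.4  -4.79] T [ 0.164  0.556 -0.049] Tz [-0.053 -0.017 -0.088 -0.04 ] op 0.0399 j6 0.448
```

In the tool's units: 0.0002 m is 0.0003, 0.0001 m is 0.0001, -0.06 rad is -0.0095.

Emit:
{"fn": "step_arm", "kwargs": {"increments": [[0,0,0.0001,-0.0048],[0,0,0.0003,-0.0095],[0,0,0.0003,-0.0095]]}}

```text
t: 17.08
eef_pos: [0.5618, -0.1203, 0.1928]
tool_rot: [-2.934, -1.123, -0.0]
contact_force: [-4.1, 0.9, -1.9]
opening: 0.0399
grasp_force: 61.6
```

```bash
python3 s.py
```

```text
17.23 [ 0.5618 -0.1203  0.1927] F [-4.08  0.93 -1.7 ] T [ 0.196  0.64  -0.036] Tz [-0.01  -0.08  -0.019 -0.035] op 0.0394 j6 0.508
```

In the tool's units: 0.0006 m is 0.0008, 0.0003 m is 0.0004.

Emit:
{"fn": "step_arm", "kwargs": {"increments": [[0,0,0.0004,0],[0,0,0.0008,0],[0,0,0.0008,0]]}}

```text
t: 17.65
eef_pos: [0.5618, -0.1203, 0.1931]
tool_rot: [-2.934, -1.124, -0.0]
contact_force: [-3.3, 1.8, -0.9]
opening: 0.04
grasp_force: 61.6
```

```bash
python3 s.py
```

```text
17.8 [ 0.5618 -0.1204  0.1931] F [-3.5   0.96 -1.4 ] T [ 0.201  0.612 -0.025] Tz [-0.075  0.012  0.009 -0.047] op 0.0398 j6 0.508
```

In the tool's units: 0.0005 m is 0.0007, 0.0003 m is 0.0004.

Emit:
{"fn": "step_arm", "kwargs": {"increments": [[0,0,0.0004,0],[0,0,0.0007,0],[0,0,0.0007,0]]}}

```text
t: 18.23
eef_pos: [0.5618, -0.1204, 0.1937]
tool_rot: [2.934, 1.124, 0.0]
contact_force: [-3.5, 1.3, 0.2]
opening: 0.0396
grasp_force: 61.6
```

```bash
python3 s.py
```

```text
18.38 [ 0.5619 -0.1204  0.1937] F [-3.66  1.42 -0.15] T [ 0.187  0.626 -0.025] Tz [ 0.    -0.023 -0.059 -0.017] op 0.0399 j6 0.508
```

Pulling up 1.1 mm more met no resistance, so the thread has let go. I'll relax the side force and lift gently.

In the tool's units: 0.0012 m is 0.0016, 0.0008 m is 0.0011.

Emit:
{"fn": "step_arm", "kwargs": {"increments": [[-0.0004,0.0001,0.0005,0],[-0.0005,0.0003,0.0011,0],[-0.0005,0.0003,0.0016,0],[-0.0005,0.0003,0.0016,0]]}}

```text
t: 18.92
eef_pos: [0.5619, -0.1203, 0.195]
tool_rot: [2.933, 1.124, 0.001]
contact_force: [-0.6, 0.3, -0.1]
opening: 0.04
grasp_force: 61.7
```

```bash
python3 s.py
```

```text
19.07 [ 0.5618 -0.1203  0.195 ] F [-0.93  0.28 -0.31] T [ 0.052  0.197 -0.035] Tz [ 0.027 -0.065 -0.036 -0.068] op 0.0399 j6 0.508
```

In the tool's units: 0.002 m is 0.0027, 0.001 m is 0.0013.

Emit:
{"fn": "step_arm", "kwargs": {"increments": [[0,0,0.0007,0],[0,0,0.0013,0],[0,0,0.002,0],[0,0,0.0027,0],[0,0,0.0027,0]]}}

```text
t: 19.75
eef_pos: [0.5615, -0.1202, 0.1969]
tool_rot: [2.933, 1.124, 0.0]
contact_force: [0.5, -0.4, 0.4]
opening: 0.0398
grasp_force: 61.7
```

```bash
python3 s.py
```

```text
19.9 [ 0.5614 -0.1202  0.1968] F [ 0.32  0.1  -0.26] T [-0.041  0.016  0.003] Tz [ 0.008 -0.035  0.017  0.022] op 0.0401 j6 0.508
```

In the tool's units: 0.395 m is 0.5267, 0.33 m is 0.44.

Emit:
{"fn": "step_arm", "kwargs": {"increments": [[0,0,0.0053,0],[0,0,0.016,0],[0,0,0.0333,0],[0,0,0.06,0],[0,0,0.0867,0],[0,0.0133,0.1067,0],[0,0.04,0.12,0],[0,0.0867,0.1267,0],[-0.0027,0.1467,0.1267,0],[-0.004,0.2067,0.1267,0],[-0.0053,0.2667,0.1267,0],[-0.0067,0.3267,0.1267,0],[-0.008,0.3867,0.1267,0],[-0.008,0.44,0.1267,0],[-0.008,0.48,0.1267,0],[-0.008,0.5067,0.1267,0],[-0.008,0.52,0.1267,0],[-0.008,0.5267,0.1267,0],[-0.008,0.5267,0.1267,0]]}}

```text
t: 22.32
eef_pos: [0.5554, 0.2744, 0.2917]
tool_rot: [2.934, 1.123, -0.0]
contact_force: [-0.7, -0.1, -0.2]
opening: 0.0398
grasp_force: 61.7
```

```bash
python3 s.py d1; python3 - <<'E'
from h import *
c=env.get_calibration("wrist")
for d in env.masks_of("wrist","dish"):
    ct=max(cv2.findContours(d["mask"].astype(np.uint8),0,2)[0],key=len);e=cv2.fitEllipse(ct)
    print(d["score"],e,ray("wrist",e[0],.026,c))
E
```

```text
22.48 [0.5555 0.274  0.2918] F [-0.5   0.08 -0.23] T [-0.025  0.007 -0.02 ] Tz [-0.047 -0.024 -0.017  0.008] op 0.0397 j6 1.187
0.79 ((281.9875183105469, 167.43931579589844), (96.16280364990234, 98.80516052246094), 83.64983367919922) [0.55711599 0.27488242 0.026     ]
```

View pics/d1.png

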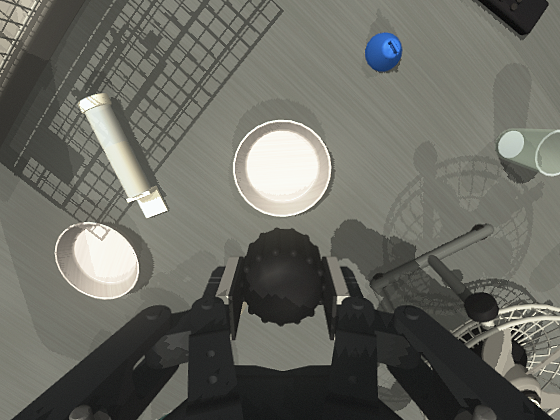

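The spinner is held upright between the fingers, and the dish rim is centred at (282,167), which matches (0.556, 0.275). I'll descend.

In the tool's units: -0.272 m is -0.3627, -0.268 m is -0.3573.

Emit:
{"fn": "step_arm", "kwargs": {"increments": [[0,0.0013,-0.0133,0],[0,0.0013,-0.04,0],[0,0.0013,-0.08,0],[0,0.0013,-0.1267,0],[0,0.0013,-0.1733,0],[0,0.0013,-0.22,0],[0,0.0013,-0.26,0],[0,0.0013,-0.2933,0],[0,0.0013,-0.32,0],[0,0.0013,-0.336,0],[0,0.0013,-0.3467,0],[0,0.0013,-0.3533,0],[0,0.0013,-0.3573,0],[0,0.0013,-0.36,0],[0,0.0013,-0.3627,0],[0,0.0013,-0.3627,0]]}}

```text
t: 24.58
eef_pos: [0.5553, 0.2759, 0.0198]
tool_rot: [-2.933, -1.124, -0.0]
contact_force: [-0.6, -0.0, -1.3]
opening: 0.0397
grasp_force: 61.7
```

In the tool's units: -0.0045 m is -0.006, -0.004 m is -0.0053.

Emit:
{"fn": "step_arm", "kwargs": {"increments": [[0,0,-0.0013,0],[0,0,-0.0027,0],[0,0,-0.004,0],[0,0,-0.0053,0],[0,0,-0.006,0],[0,0,-0.006,0]]}}

```text
t: 25.32
eef_pos: [0.5553, 0.2758, 0.0152]
tool_rot: [-2.934, -1.124, 0.0]
contact_force: [-0.3, 0.2, -1.5]
opening: 0.0401
grasp_force: 61.7
```

```bash
python3 s.py
```

```text
25.48 [0.5554 0.2759 0.0153] F [-0.15  0.23 -0.64] T [ 0.004 -0.005  0.014] Tz [0.014 0.008 0.032 0.002] op 0.0398 j6 1.189
```

In the tool's units: -0.0015 m is -0.002, -0.001 m is -0.0013.

Emit:
{"fn": "step_arm", "kwargs": {"increments": [[0,0,-0.0007,0],[0,0,-0.0013,0],[0,0,-0.002,0],[0,0,-0.002,0]]}}

```text
t: 26.02
eef_pos: [0.5553, 0.2759, 0.0137]
tool_rot: [-2.934, -1.124, 0.0]
contact_force: [0.1, 0.1, -0.2]
opening: 0.0399
grasp_force: 61.7
```

```bash
python3 s.py
```

```text
26.18 [0.5553 0.2759 0.0138] F [ 0.15  0.23 -0.13] T [ 0.001 -0.003 -0.001] Tz [ 0.014 -0.039 -0.017  0.037] op 0.0398 j6 1.189
```

In the tool's units: -0.001 m is -0.0013, -0.0005 m is -0.0007.

Emit:
{"fn": "step_arm", "kwargs": {"increments": [[0,0,-0.0007,0],[0,0,-0.0013,0],[0,0,-0.0013,0]]}}

```text
t: 26.6
eef_pos: [0.5554, 0.2759, 0.0132]
tool_rot: [-2.934, -1.124, -0.0]
contact_force: [-0.7, -0.7, 4.0]
opening: 0.04
grasp_force: 62.2
```

```bash
python3 s.py
```

```text
26.75 [0.5554 0.2758 0.0131] F [-0.9  -0.66  5.07] T [-0.069  0.267  0.   ] Tz [-0.008 -0.02  -0.007  0.037] op 0.0397 j6 1.189
```

It has touched down, with 5 N on the floor. I'll ease off and open gently.

In the tool's units: 0.0003 m is 0.0004.

Emit:
{"fn": "step_arm", "kwargs": {"increments": [[0,0,0.0004,0],[0,0,0.0004,0]], "jaw": 0.043}}

```text
t: 27.05
eef_pos: [0.5553, 0.2759, 0.0129]
tool_rot: [-2.934, -1.124, 0.0]
contact_force: [-1.1, -0.2, -0.8]
opening: 0.0429
grasp_force: 0.0
```

Emit:
{"fn": "step_arm", "kwargs": {"increments": [[0,0,0,0],[0,0,0,0],[0,0,0,0]], "jaw": 0.054}}

```text
t: 27.42
eef_pos: [0.5553, 0.2759, 0.013]
tool_rot: [-2.934, -1.124, 0.0]
contact_force: [-0.2, -0.8, -0.8]
opening: 0.054
grasp_force: 0.0
```

In the tool's units: 0.22 m is 0.2933, 0.215 m is 0.2867.

Emit:
{"fn": "step_arm", "kwargs": {"increments": [[0,0,0.004,0],[0,0,0.0133,0],[0,0,0.0333,0],[0,0,0.0667,0],[0,0,0.12,0],[0,0,0.1733,0],[0,0,0.2267,0],[0,0,0.2667,0],[0,0,0.2867,0],[0,0,0.2933,0],[0,0,0.2933,0]]}}

```text
t: 28.8
eef_pos: [0.5549, 0.2757, 0.2324]
tool_rot: [-2.933, -1.124, 0.002]
contact_force: [-0.2, 0.8, -1.3]
opening: 0.0541
grasp_force: 0.0
```

```bash
python3 s.py e1
```

```text
28.95 [0.5546 0.2755 0.2316] F [-0.02 -0.39 -0.82] T [ 0.013 -0.01   0.013] Tz [ 0.043  0.018 -0.013  0.003] op 0.0536 j6 1.189
```

View pics/e1.png

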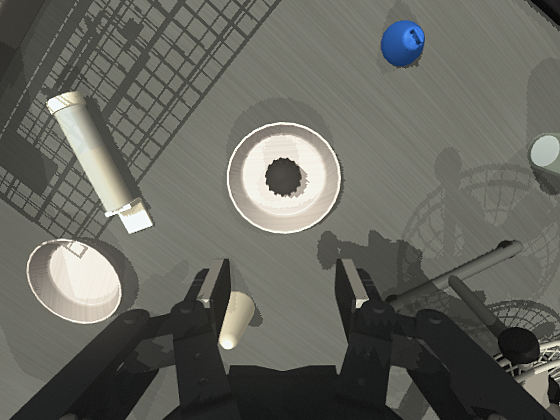

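The spinner stands upright in the middle of the dish at (283,177), and the gripper is clear and empty.

```bash
python3 -c "
from bench import env
print(env.finish_job())"
```

```text
the job is handed in; nothing more can be done
None
```

The spinner was unscrewed clockwise, checked by feel that the thread had let go, lifted off and set down open end down in the far dish; the job is handed in at about 29 s.

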